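# Lay the test-kit carton on its back and stow it under the bench riser

## Robot

A 6-joint arm with a two-finger parallel gripper is mounted at the origin on the work surface. World frame = base frame: x ahead of the robot, y to its left, z up, the work surface at z = 0. Lengths are in m, angles in rad, forces in N, time in s.
With the tool pointing down it reaches from about 0.3 to 0.775 m from the base axis. Payload 14.6 kg.
Tool frame: the origin (TCP) lies between the finger pads; the fingertips stand 14 mm ahead of it and the grasp point (between the pads) lies 5 mm behind it; z points along the fingers, y is the line along which they close (so a half turn about z gives the same grasp; the last joint's range is limited). The gripper opens to 85 mm and grips with 20 to 120 N. Pads are 22 mm wide; open, the fingers measure 114 mm over their backs; the gripper's body (76 mm by 85 mm) begins 54 mm behind the grasp point. The pads swing forward as they close: fully open they stand 13 mm farther back than shut.
Start: joints at [-1.297, 0.3, 1.521, -0, 1.321, -0.067], TCP at [0.184, -0.518, 0.245] pointing down, gripper open.
Joint ranges: [-3.03, 3.03], [-0.79, 2.21], [0.23, 2.52], [-1.04, 4.18], [0, 3.07], [-2.55, 2.55]. Speed limits (rad/s): [2.22, 2.22, 2.57, 3.14, 3.14, 3.14].

## Interface

Orientations are given as a unit quaternion [x, y, z, w].
In Python, from workcell import sense, snapshot, close_job gives the robot as it stands.
- The arm moves only by the tool jog_arm, never from a script. Its argument "steps" is a list that holds one entry, the list of rows, each a list of 6 numbers: the shift along the tool's x, y, z scaled (see below), then the turn, a rotation vector about the tool's x, y, z scaled (see below). In form: [[[dx, dy, dz, rx, ry, rz], ...]]. A call has 1 to 10 rows; each row shifts and turns the commanded pose from where the row before left it, along the tool's axes as they then stand; what a row does not reach is not made up. The controller multiplies each number of a shift by 0.06 m and each number of a turn by 0.12 rad. A row lasts 1/8 s, in which the tool goes at most 62.5 mm and 10.7 degrees, less where a joint would pass 70% of its speed; a pose out of reach is approached as far as the arm can. A call with a number of a shift or a turn outside -1 to 1 is refused whole. A call with a gripper value outside its range is refused whole. "claw" is the finger opening in mm, from 0 to 85.4, set as the call begins (left out, the last holds). The fingers move at their own pace and stop on an object; "newtons" is the grip in N (left out, the last holds). Time passes only in rows, so rows that do not move let the fingers close. It gives the time, the measured TCP pose, the force, the opening and the grip force at its end, in the units of the state.
- sense(): the state, without advancing time (a new reading comes with each control period).
- snapshot(name): name is "side" or "top"; returns a dict with "img" (420x560x3 uint8, red, green, blue), "fx", "fy", "cx", "cy" (pixels), "D" ([k1, k2, p1, p2, k3] as OpenCV has them; the pictures are not rectified), "R" (3x3) and "t" (3): a world point X has camera coordinates R X + t. Camera axes: x right, y down, z forward; pixel columns grow to the right and rows downward; lengths in m; the calibration is good to about 2 mm. A picture is of the moment at which its call begins. There is no depth.
- close_job(): hands the job in; it is judged then, once.
The state is a dict: "time": time; "qpos": joint angles; "qvel": joint speeds; "joint_torque": joint torques, N m; "tool_pos": TCP position; "tcp_rot": TCP orientation; "ft_force": force on the tool from outside, world axes, zero at the start; "wrist_torque": the same for the moment, N m; "finger_gap": finger opening in m; "gripper_force": force on a finger pad.
Only numpy, scipy, OpenCV 4.12 (cv2) and the standard library are available. Lean on these libraries where they do the work, as an engineer would, in place of code of your own. Each camera call takes 0.05 s, during which the arm holds its last target. There are 200 camera calls.

## Task

The water-test kit has to go away under the clear riser shelf, but it is too tall to stand there. First lift the conical flask out of the way and stand it in the middle of the stirrer's plate; then tip the carton over onto its back, so that its teal label faces up and can be read through the shelf, and slide it lengthwise in under the shelf from the open end nearest to it until its outer end is flush with the shelf's edge. Knock nothing over, and leave the bottle, jar, beaker and tin where they stand.

Things in the scene. Friction and masses are not known exactly. Their poses are not given: they have to be found in the camera images.
- carton: Closed white carton, loose, 0.4 to 0.8 kg, standing on end: 95 mm thick (its own x), 120 mm wide (y), 180 mm tall (z). Origin: centre of the end it stands on. The whole +x face is the teal label; the -x face is its plain white back. It starts with the label turned away from the riser, give or take 30 degrees. On its back it lies 95 mm high with its own x axis up.
- carton_centre (a point): Middle of the carton, 90 mm up its z axis from its origin. Friction on the bench is 0.5 to 0.7: pushed on the label face above about 110 mm the carton tips over its lower back edge and falls by itself once leaned 28 degrees; pushed below about 60 mm it slides instead.
- riser: Clear acrylic shelf fixed to the bench: deck 200 mm long (its own x), 178 mm wide (y), underside 107 mm and top 115 mm above the bench, on four 14 mm square aluminium posts flush with its corners (150 mm clear between them across y), open at both ends. Origin: on the bench under the deck's middle; x points in from the mouth, the way the carton slides.
- riser_mouth (a point): Bench-level middle of the riser's open end near the carton (riser x = -100 mm). With the carton's outer end flush with the deck's edge here, the carton's centre is 90 mm further in (riser x = -10 mm). A rail 14 mm deep and 6 mm thick hangs under each long side of the deck.
- stirrer: Round magnetic stirrer, fixed: green and white, 132 mm across, flat top plate 116 mm across, 48 mm above the bench; small knob on its side. Origin: centre of its underside. It stands near the robot, to the left or the right.
- flask: Empty 250 ml conical glass flask (loose, 0.14 kg), 142 mm tall, base 82 mm across, cylindrical neck 34 mm across from 98 to 134 mm above its base with a blue tape band, rim 40 mm across above that. Origin: centre of its underside, z along its axis. It stands just behind the carton, where the carton will fall.
- bottle: Amber reagent bottle with black cap, bystander, loose: 62 mm across, 125 mm tall. Origin: centre of its underside. It stands near the robot on the side where the stirrer is not.
- jar: Small blue jar with white label and cap, bystander, loose, standing on the riser's deck: 52 mm across, 70 mm tall. Origin: centre of its underside.
- beaker: White plastic beaker, bystander, loose, on the far side: 72 mm across, 90 mm tall. Origin: centre of its underside.
- tin: Pale metal tin with a blue band, bystander, loose, on the far side beside the riser: 72 mm across, 100 mm tall. Origin: centre of its underside.
There are look-alikes about, which are no part of the job. What is shaped like the carton but pink is not meant.

How it is judged:
By the outcome, as a careful person would: the job done as asked, in the order asked, and still so for the second after the job is handed in, with the robot touching nothing.
It also fails if it takes over 72 s, if anything falls off the work surface, if the arm or the gripper's body presses on something with over 40 N, if the wrist force passes 120 N, or if a joint passes its speed limit or range.

## Working session

There is one attempt and no reset: what is moved stays moved. The work goes in short steps, Python scripts to look and compute and a tool call to move; the robot and the scene stay as the last step left them, time stands still between calls to the robot, and variables do not carry over. Pictures are saved under pics/ and viewed, at most 11 in all, crops included, and the job is handed in when it is done.

Besides the shell and the picture viewer there is one more tool, called after "Emit:" as name(argument=value, ...) on one line, values as JSON. jog_arm: Moves the arm, as the interface text tells. Shifts and turns lie within -1 to 1; 1 stands for 0.06 m of shift or 0.12 rad of turn. Its arguments: {"type":"object","properties":{"steps":{"type":"array"},"claw":{"type":"number"},"newtons":{"type":"number"}},"required":["steps"]}

```bash
mkdir -p pics; ls; python3 - <<'E'
from workcell import sense,snapshot
import cv2,pickle
s=sense();print({k:s[k] for k in('time','tool_pos','tcp_rot','ft_force','finger_gap')})
for n in('top','side'):
    d=snapshot(n);pickle.dump(d,open(n+'.pkl','wb'));cv2.imwrite(f'pics/{n}0.png',cv2.resize(d['img'][:,:,::-1],(800,600),interpolation=cv2.INTER_CUBIC))
    print(n,d['fx'],d['cx'],d['cy'],d['D'],d['R'],d['t'])
E
```

```text
pics
{'time': 0.0, 'tool_pos': array([ 0.18378178, -0.51815122,  0.24472586]), 'tcp_rot': array([ 9.85516325e-01,  1.69579621e-01, -5.53382310e-05, -5.67565419e-04]), 'ft_force': array([-1.27023635,  0.31544389, -0.07712224]), 'finger_gap': 0.08533604412211498}
top 450.6890755631794 278.91215932613284 216.63571473454422 [0.0045806 0.        0.        0.        0.       ] [[-0.02769497 -0.99942678  0.01947051]
 [-0.99893865  0.02695379 -0.03735068]
 [ 0.03680447 -0.02048427 -0.99911252]] [-0.0787139   0.56924474  1.37104104]
side 488.27082767675853 284.53669358073626 209.64855482481448 [-0.11550747  0.          0.          0.          0.        ] [[-0.96181741 -0.27357197 -0.00810269]
 [-0.1586651   0.5814645  -0.79795014]
 [ 0.22300822 -0.76619672 -0.602669  ]] [0.52962759 0.21615442 1.32141501]
```

View pics/top0.png

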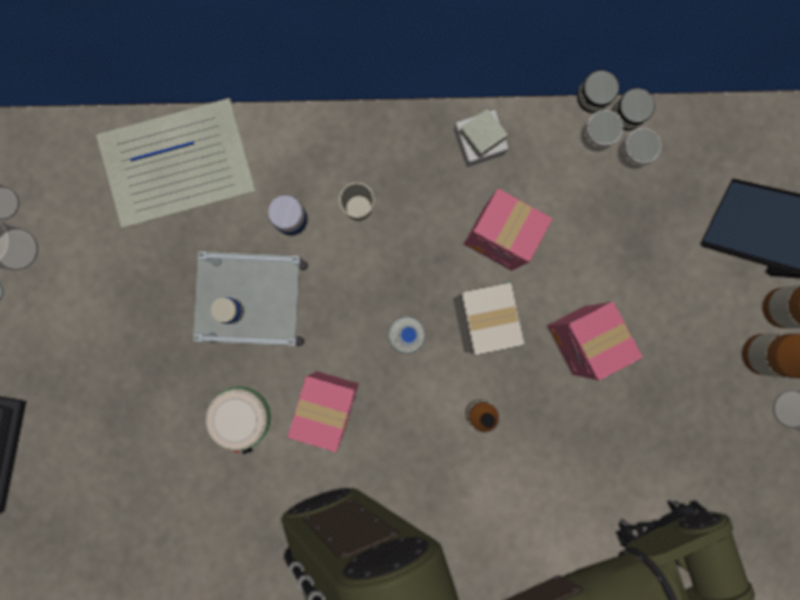

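View pics/side0.png

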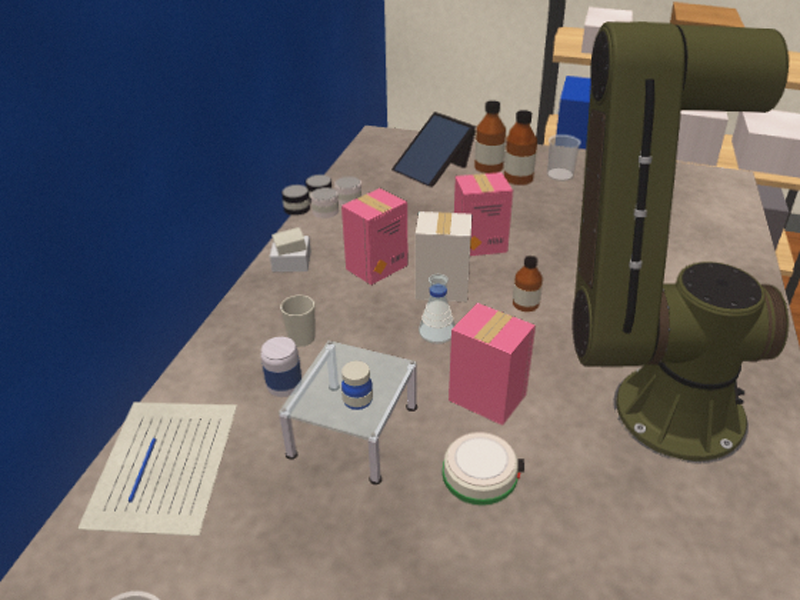

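Top view (800×600 px): the white carton is at (492,318). The look-alikes are pink cartons at (512,228), (596,340) and (323,412). The flask is at (407,335), with the blue tape visible. The riser spans (195–300, 252–345) with the jar on it, the stirrer is at (237,419), the bottle at (484,416), the tin at (286,214) and the beaker at (357,200). The white carton and the conical flask beside it match the description. I'll check both in an enlarged crop.

```bash
cat > h.py <<'E'
import cv2,pickle,numpy as np
from workcell import sense,snapshot
def grab(n):
    d=snapshot(n);pickle.dump(d,open(n+'.pkl','wb'));return d
def load(n): return pickle.load(open(n+'.pkl','rb'))
def K(d): return np.array([[d['fx'],0,d['cx']],[0,d['fy'],d['cy']],[0,0,1.]])
def back(d,uv,z):
    """pixel (full-res) to world point on plane z"""
    n=cv2.undistortPoints(np.array([[uv]],float),K(d),np.array(d['D']))[0,0]
    R=np.array(d['R']);o=-R.T@d['t'];r=R.T@[n[0],n[1],1]
    return o+r*(z-o[2])/r[2]
def proj(d,X):
    return cv2.projectPoints(np.atleast_2d(np.array(X,float)),cv2.Rodrigues(np.array(d['R']))[0],np.array(d['t'],float),K(d),np.array(d['D']))[0][:,0]
def crop(d,name,x0,y0,w,h,s):
    im=d['img'][y0:y0+h,x0:x0+w,::-1]
    cv2.imwrite('pics/'+name,cv2.resize(im,None,fx=s,fy=s,interpolation=cv2.INTER_CUBIC))
E
python3 - <<'E'
from h import *
crop(load('top'),'top0c.png',130,170,250,160,3.2)
E
```

```text
(no output)
```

View pics/top0c.png

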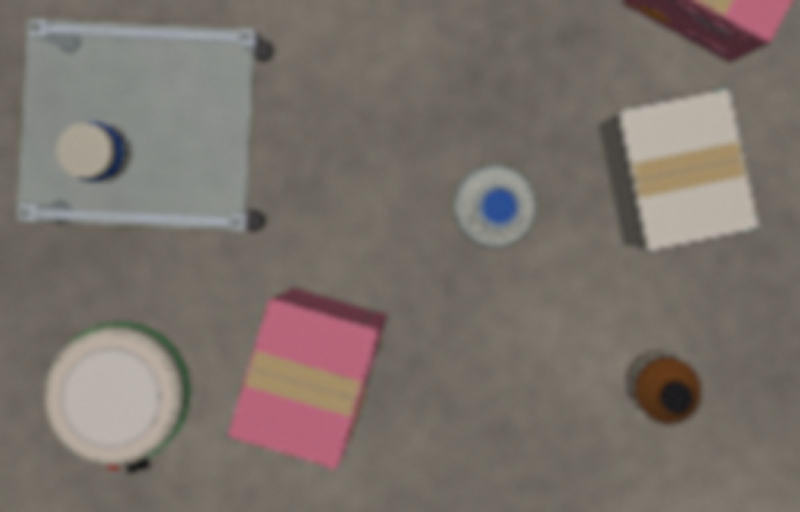

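The crop confirms the white carton (top corners (619,112), (729,90), (758,227), (649,250)). The flask is at (498,205), the riser deck corners are (29,20), (256,32), (247,231) and (18,217), and the stirrer plate is at (113,397). A pink box stands at (307,383), near the path between them.

```bash
python3 - <<'E'
from h import *
np.set_printoptions(precision=4,suppress=True)
d=load('top')
f=lambda p,z:back(d,(p[0]/3.2+130-.35,p[1]/3.2+170-.35),z)[:2]
def quad(n,ps,z):
    c=np.array([f(p,z) for p in ps]);e=[np.linalg.norm(c[i]-c[(i+1)%4]) for i in range(4)]
    a=[np.degrees(np.arctan2(*(c[(i+1)%4]-c[i])[::-1])) for i in range(4)]
    print(n,c.mean(0),'edges',np.array(e),'ang',np.array(a));print(c)
quad('carton',[(619,112),(729,90),(758,227),(649,250)],.18)
quad('riser',[(29,20),(256,32),(247,231),(18,217)],.115)
quad('pink',[(270,297),(384,328),(337,468),(230,436)],.18)
for n,p,z in [('flaskrim',(499,205),.142),('flaskbase',(496,206),0.01),('stir',(113,396),.048),('bottle',(676,397),.125),('jar',(86,151),.185)]: print(n,f(p,z))
for n,p,z in [('tin',(285,212),.1),('beaker',(357,198),.09)]: print(n,back(d,(p[0]*.7,p[1]*.7),z)[:2])
s=load('side')
for n,p,z in [('flask rim',(439,281),.142),('stir',(482,463),.048),('riser post feet',(290,455),0),('carton top',(444,223),.18)]: print('side',n,back(s,(p[0]*.7,p[1]*.7),z)[:2])
for n,p in [('nearR',(415,362)),('nearL',(332,346)),('farL',(284,412)),('farR',(376,440))]: print('side riser',n,back(s,(p[0]*.7,p[1]*.7),.115)[:2])
q=sense()['tcp_rot']
from scipy.spatial.transform import Rotation as R
print(R.from_quat(q).as_matrix())
E
```

```text
carton [ 0.5396 -0.2684] edges [0.0951 0.1181 0.0942 0.1189] ang [ -80.2218 -169.9792  100.2394   10.4822]
[[ 0.5898 -0.211 ]
 [ 0.606  -0.3047]
 [ 0.4897 -0.3253]
 [ 0.4729 -0.2326]]
riser [0.5938 0.2074] edges [0.2003 0.1763 0.2012 0.1741] ang [-94.4898 176.1673  84.8815  -4.0921]
[[0.689  0.3012]
 [0.6733 0.1014]
 [0.4974 0.1132]
 [0.5153 0.3136]]
pink [0.3711 0.0583] edges [0.0987 0.1224 0.0929 0.1198] ang [-106.8432  159.9236   71.6763  -17.3592]
[[ 0.4427  0.0861]
 [ 0.4141 -0.0083]
 [ 0.2992  0.0337]
 [ 0.3284  0.1219]]
flaskrim [ 0.5142 -0.1088]
flaskbase [ 0.5131 -0.1104]
stir [0.348  0.2491]
bottle [ 0.3418 -0.2597]
jar [0.5688 0.2357]
tin [0.7661 0.1305]
beaker [ 0.7932 -0.0146]
side flask rim [ 0.5095 -0.103 ]
side stir [0.3431 0.2623]
side riser post feet [0.6845 0.2973]
side carton top [ 0.5392 -0.2683]
side riser nearR [0.4997 0.1187]
side riser nearL [0.662  0.1172]
side riser farL [0.6803 0.2996]
side riser farR [0.5109 0.3166]
[[ 0.9425  0.3343 -0.0003]
 [ 0.3343 -0.9425  0.001 ]
 [ 0.     -0.0011 -1.    ]]
```

```bash
cat >> h.py <<'E'
from scipy.spatial.transform import Rotation as Ro
def plan(target,heading,n,s=None):
    """rows (scaled) for a tool-down move to target TCP with tool-x heading (deg)"""
    s=s or sense();p=np.array(s['tool_pos'],float);R=Ro.from_quat(s['tcp_rot'])
    goal=Ro.from_matrix(np.c_[[np.cos(np.radians(heading)),np.sin(np.radians(heading)),0],[np.sin(np.radians(heading)),-np.cos(np.radians(heading)),0],[0,0,-1]])
    rv=(R.inv()*goal).as_rotvec()/n;dp=(np.array(target)-p)/n;rows=[]
    for i in range(n):
        rows.append(np.r_[R.inv().apply(dp)/.06,rv/.12].round(3)+0.);R=R*Ro.from_rotvec(rv)
    print([r.tolist() for r in rows] if abs(rv).max()>.004 else (n,rows[0].tolist()))
def st():
    s=sense();M=Ro.from_quat(s['tcp_rot']).as_matrix()
    print('t',round(s['time'],2),'p',np.round(s['tool_pos'],4),'head',round(np.degrees(np.arctan2(M[1,0],M[0,0])),1),'F',np.round(s['ft_force'],1),'gap',round(s['finger_gap'],4),'q',np.round(s['qpos'],2))
E
python3 - <<'E'
from h import *
plan((.512,-.107,.25),88,10)
d=load('top')
f=lambda p:back(d,(p[0]*.7,p[1]*.7),.18)[:2].round(3)
print('pinkR',f((567,320)),f((600,378)),f((640,356)),f((612,303)),'pinkU',f((501,190)),f((473,230)),f((521,262)),f((552,217)))
E
```

```text
[[0.745, -0.463, -0.008, -0.001, -0.001, -0.996], [0.795, -0.371, -0.008, -0.001, -0.001, -0.996], [0.833, -0.274, -0.008, -0.001, -0.001, -0.996], [0.86, -0.172, -0.008, -0.001, -0.001, -0.996], [0.874, -0.069, -0.009, -0.001, -0.001, -0.996], [0.876, 0.036, -0.009, -0.001, -0.001, -0.996], [0.866, 0.14, -0.009, -0.001, -0.001, -0.996], [0.843, 0.243, -0.009, -0.001, -0.001, -0.996], [0.808, 0.341, -0.009, -0.001, -0.001, -0.996], [0.761, 0.435, -0.009, -0.001, -0.001, -0.996]]
pinkR [ 0.532 -0.409] [ 0.421 -0.468] [ 0.46  -0.545] [ 0.562 -0.496] pinkU [ 0.783 -0.292] [ 0.708 -0.236] [ 0.644 -0.326] [ 0.729 -0.388]
```

Emit:
jog_arm(steps=[[[0.745,-0.463,-0.01,0,0,-1],[0.795,-0.371,-0.01,0,0,-1],[0.833,-0.274,-0.01,0,0,-1],[0.86,-0.172,-0.01,0,0,-1],[0.874,-0.069,-0.01,0,0,-1],[0.876,0.036,-0.01,0,0,-1],[0.866,0.14,-0.01,0,0,-1],[0.843,0.243,-0.01,0,0,-1],[0.808,0.341,-0.01,0,0,-1],[0.761,0.435,-0.01,0,0,-1]]], claw=85, newtons=25)

```text
time: 1.35
tool_pos: [0.512, -0.1048, 0.2511]
tcp_rot: [0.716, 0.698, -0.0, -0.0]
ft_force: [0.2, -0.7, -0.6]
finger_gap: 0.0851
gripper_force: 0.0
```

```bash
python3 - <<'E'
from h import *
st();plan((.512,-.107,.111),88,6)
d=grab('side');crop(d,'s1.png',210,110,200,150,4)
E
```

```text
t 1.35 p [ 0.512  -0.1048  0.2511] head 88.5 F [ 0.2 -0.7 -0.6] gap 0.0851 q [-0.27  0.23  1.59 -0.    1.32 -0.25]
(6, [-0.006, 0.0, 0.389, 0.0, 0.0, 0.012])
```

View pics/s1.png

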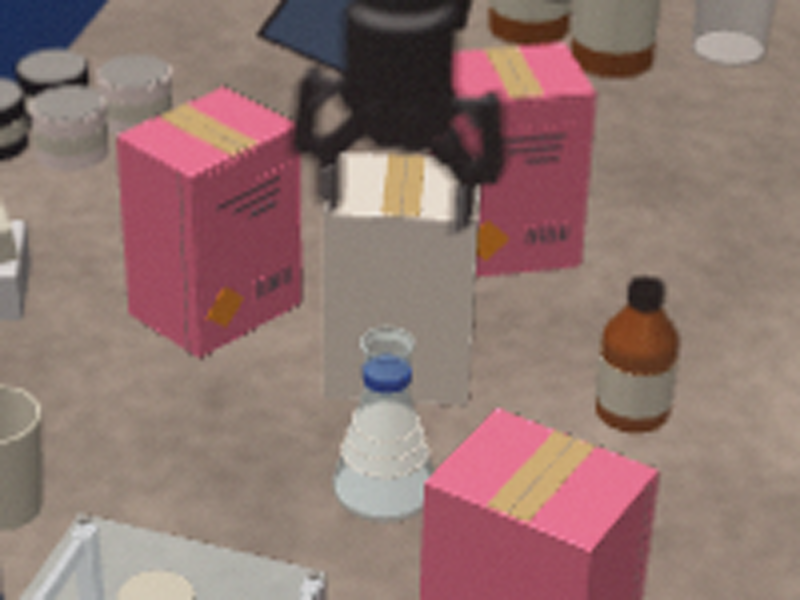

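The gripper is above, with fingertips at crop (328,200) and (458,222). The flask rim is at (387,342) and its base at about (384,488).

```bash
python3 - <<'E'
from h import *
d=load('side')
f=lambda p,z:back(d,(p[0]/4+210-.4,p[1]/4+110-.4),z)[:2].round(4)
print('rim',f((387,342),.142),'band',f((387,372),.113),'base',f((384,482),0),'tips',f((328,203),.24),f((459,225),.24))
E
```

```text
rim [ 0.5141 -0.1101] band [ 0.5141 -0.1125] base [ 0.5164 -0.1207] tips [ 0.5651 -0.1323] [ 0.4679 -0.1278]
```

Emit:
jog_arm(steps=[[[-0.01,0,0.39,0,0,0],[-0.01,0,0.39,0,0,0],[-0.01,0,0.39,0,0,0],[-0.01,0,0.39,0,0,0],[-0.01,0,0.39,0,0,0],[-0.01,0,0.38,0,0,0],[0,0,0,0,0,0]]])

```text
time: 2.28
tool_pos: [0.5102, -0.1098, 0.11]
tcp_rot: [0.718, 0.696, -0.001, -0.002]
ft_force: [0.1, 0.1, 1.0]
finger_gap: 0.0851
gripper_force: 0.0
```

Emit:
jog_arm(steps=[[[0,-0.06,0,0,0,0],[0,0,0,0,0,0],[0,0,0,0,0,0],[0,0,0,0,0,0],[0,0,0,0,0,0],[0,0,0,0,0,0]]], claw=25, newtons=25)

```text
time: 3.02
tool_pos: [0.5078, -0.1099, 0.1118]
tcp_rot: [0.718, 0.696, 0.0, 0.0]
ft_force: [2.1, 0.9, 5.6]
finger_gap: 0.0342
gripper_force: 24.5
```

```bash
python3 - <<'E'
from h import *
st()
s=sense();plan((.51,-.11,.335),88.5,6);s=dict(s);s['tool_pos']=np.array([.51,-.11,.335]);plan((.348,.249,.335),88.5,9,s)
E
```

```text
t 3.02 p [ 0.5078 -0.1099  0.1118] head 88.3 F [2.1 0.9 5.6] gap 0.0342 q [-0.28  0.39  1.74  0.    1.01 -0.25]
(6, [0.0, 0.007, -0.62, 0.001, 0.0, -0.005])
(9, [0.656, -0.32, 0.0, 0.001, 0.0, -0.004])
```

Emit:
jog_arm(steps=[[[0,0,-0.3,0,0,0],[0,0,-0.6,0,0,0],[0,0,-0.7,0,0,0],[0,0,-0.7,0,0,0],[0,0,-0.7,0,0,0],[0,0,-0.7,0,0,0]]])

```text
time: 3.78
tool_pos: [0.5071, -0.1098, 0.3344]
tcp_rot: [0.718, 0.696, -0.0, -0.0]
ft_force: [0.8, 0.2, -1.2]
finger_gap: 0.0343
gripper_force: 25.4
```

Emit:
jog_arm(steps=[[[0.35,-0.16,0,0,0,0],[0.656,-0.32,0,0,0,0],[0.656,-0.32,0,0,0,0],[0.656,-0.32,0,0,0,0],[0.656,-0.32,0,0,0,0],[0.656,-0.32,0,0,0,0],[0.656,-0.32,0,0,0,0],[0.656,-0.32,0,0,0,0],[0.656,-0.32,0,0,0,0],[0.33,-0.16,0,0,0,0]]])

```text
time: 5.03
tool_pos: [0.3435, 0.2524, 0.332]
tcp_rot: [0.717, 0.697, -0.001, -0.0]
ft_force: [-0.4, -0.2, -2.5]
finger_gap: 0.0338
gripper_force: 25.7
```

```bash
python3 - <<'E'
from h import *
st();plan((.348,.249,.18),88.5,6)
d=grab('top');crop(d,'t2.png',120,230,160,110,5)
E
```

```text
t 5.03 p [0.3435 0.2524 0.332 ] head 88.4 F [-0.4 -0.2 -2.5] gap 0.0338 q [ 0.55 -0.04  1.7   0.    1.48  0.58]
(6, [-0.009, 0.014, 0.422, -0.003, 0.002, -0.002])
```

View pics/t2.png

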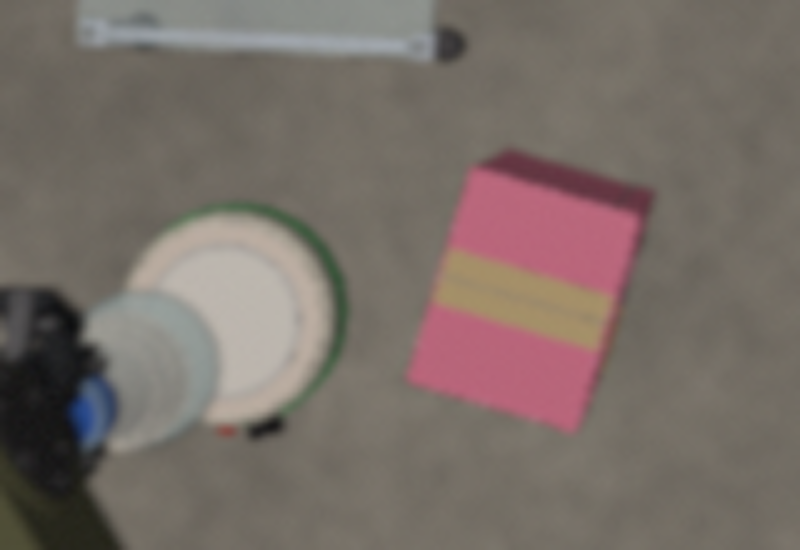

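The stirrer plate's centre is at crop (229,318). The hanging flask base is at (150,371), which is consistent with parallax. I'll compute both.

```bash
python3 - <<'E'
from h import *
d=load('top')
f=lambda p,z:back(d,(p[0]/5+120-.4,p[1]/5+230-.4),z)[:2].round(4)
print('plate',f((231,316),.048),f((227,319),.048),'flaskbase',f((150,371),.22))
for c in((.348,.249),(.345,.250)):
  for r in(.058,.066): print(c,r,[((proj(d,[(c[0]+r*np.cos(a),c[1]+r*np.sin(a),.048)])[0]-[119.6,229.6])*5).round() for a in np.arange(4)*np.pi/2])
E
```

```text
plate [0.3496 0.2466] [0.348  0.2489] flaskbase [0.3441 0.2485]
(0.348, 0.249) 0.058 [array([225., 220.]), array([128., 322.]), array([229., 418.]), array([326., 316.])]
(0.348, 0.249) 0.066 [array([225., 207.]), array([114., 322.]), array([229., 432.]), array([339., 315.])]
(0.345, 0.25) 0.058 [array([224., 225.]), array([126., 327.]), array([227., 423.]), array([324., 321.])]
(0.345, 0.25) 0.066 [array([223., 212.]), array([113., 328.]), array([227., 437.]), array([338., 321.])]
```

Emit:
jog_arm(steps=[[[-0.06,0.09,0.3,0,0,0],[0,0,0.5,0,0,0],[0,0,0.5,0,0,0],[0,0,0.5,0,0,0],[0,0,0.5,0,0,0],[0,0,0.28,0,0,0],[0,0,0.1,0,0,0],[0,0,0,0,0,0]]])

```text
time: 6.08
tool_pos: [0.3503, 0.247, 0.1724]
tcp_rot: [0.718, 0.696, -0.0, -0.0]
ft_force: [-0.2, -0.1, -0.7]
finger_gap: 0.0343
gripper_force: 25.6
```

Emit:
jog_arm(steps=[[[0.02,-0.02,0.1,0,0,0],[0,0,0.05,0,0,0],[0,0,0.03,0,0,0],[0,0,0.02,0,0,0],[0,0,0,0,0,0]]])

```text
time: 6.7
tool_pos: [0.3495, 0.2483, 0.1607]
tcp_rot: [0.718, 0.696, -0.0, -0.0]
ft_force: [-0.1, 0.3, -0.9]
finger_gap: 0.0342
gripper_force: 25.6
```

Emit:
jog_arm(steps=[[[0,0,0.02,0,0,0],[0,0,0.02,0,0,0],[0,0,0,0,0,0]]])

```text
time: 7.08
tool_pos: [0.3504, 0.2487, 0.1594]
tcp_rot: [0.718, 0.696, 0.001, 0.0]
ft_force: [1.0, -1.3, 8.2]
finger_gap: 0.0343
gripper_force: 24.5
```

Contact (8 N up). I'll release and rise.

Emit:
jog_arm(steps=[[[0,0,-0.02,0,0,0],[0,0,0,0,0,0],[0,0,0,0,0,0],[0,0,0,0,0,0],[0,0,0,0,0,0],[0,0,0,0,0,0]]], claw=85)

```text
time: 7.82
tool_pos: [0.3495, 0.2483, 0.1595]
tcp_rot: [0.718, 0.696, -0.0, -0.0]
ft_force: [-0.5, 0.5, 0.8]
finger_gap: 0.0852
gripper_force: 0.0
```

Emit:
jog_arm(steps=[[[0,0,-0.3,0,0,0],[0,0,-0.5,0,0,0],[0,0,-0.6,0,0,0],[0,0,-0.6,0,0,0],[0,0,-0.4,0,0,0]]])

```text
time: 8.45
tool_pos: [0.3496, 0.2484, 0.3051]
tcp_rot: [0.718, 0.696, 0.001, 0.0]
ft_force: [0.0, 0.2, -1.2]
finger_gap: 0.0851
gripper_force: 0.0
```

```bash
python3 - <<'E'
from h import *
st()
a=np.radians(100);u=np.array([np.cos(a),np.sin(a)])
c=np.array([.5396,-.2684]);P=c-(.0475+.042)*u
print('start push',P,'pivot',c+.0475*u)
plan((*P,.30),100,10)
d=grab('side');crop(d,'s3.png',200,100,280,210,2.8)
E
```

```text
t 8.45 p [0.3496 0.2484 0.3051] head 88.3 F [ 0.   0.2 -1.2] gap 0.0851 q [ 0.53 -0.02  1.75 -0.    1.41  0.56]
start push [ 0.55514151 -0.35654029] pivot [ 0.53135171 -0.22162163]
[[-0.997, 0.373, 0.008, 0.001, -0.001, -0.17], [-1.005, 0.352, 0.008, 0.001, -0.001, -0.17], [-1.012, 0.332, 0.008, 0.001, -0.001, -0.17], [-1.018, 0.311, 0.008, 0.001, -0.001, -0.17], [-1.025, 0.29, 0.008, 0.001, -0.001, -0.17], [-1.03, 0.269, 0.008, 0.001, -0.001, -0.17], [-1.036, 0.248, 0.008, 0.001, -0.001, -0.17], [-1.04, 0.227, 0.008, 0.001, -0.001, -0.17], [-1.045, 0.205, 0.008, 0.001, -0.001, -0.17], [-1.049, 0.184, 0.008, 0.001, -0.001, -0.17]]
```

View pics/s3.png

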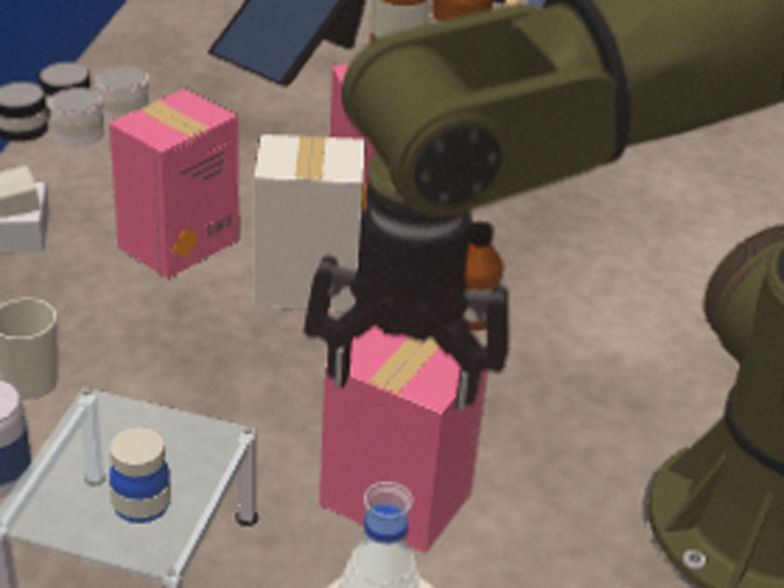

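The flask stands upright on the stirrer (neck at (385,520)). Next I'll move behind the carton's label side.

Emit:
jog_arm(steps=[[[-0.75,0.29,0,0,0,-0.13],[-0.75,0.28,0,0,0,-0.13],[-0.76,0.26,0,0,0,-0.13],[-0.76,0.25,0,0,0,-0.13],[-0.77,0.24,0,0,0,-0.13],[-0.77,0.23,0,0,0,-0.13],[-0.77,0.22,0,0,0,-0.13],[-0.77,0.2,0,0,0,-0.13],[-0.78,0.19,0,0,0,-0.13],[-0.78,0.18,0,0,0,-0.13]]], claw=60)

```text
time: 9.75
tool_pos: [0.5087, -0.2074, 0.3031]
tcp_rot: [0.661, 0.75, -0.0, -0.0]
ft_force: [-0.1, 0.5, 0.0]
finger_gap: 0.0596
gripper_force: 0.0
```

```bash
python3 - <<'E'
from h import *
st();plan((.555,-.3575,.3),100,4)
E
```

```text
t 9.75 p [ 0.5087 -0.2074  0.3031] head 97.2 F [-0.1  0.5  0. ] gap 0.0596 q [-0.45  0.26  1.44  0.    1.44 -0.58]
[[-0.645, 0.112, 0.013, 0.0, 0.0, -0.1], [-0.646, 0.105, 0.013, 0.0, 0.0, -0.1], [-0.647, 0.097, 0.013, 0.0, 0.0, -0.1], [-0.649, 0.089, 0.013, 0.0, 0.0, -0.1]]
```

Emit:
jog_arm(steps=[[[-0.645,0.112,0.01,0,0,-0.1],[-0.645,0.105,0.01,0,0,-0.1],[-0.647,0.097,0.01,0,0,-0.1],[-0.64,0.089,0.01,0,0,-0.1],[0,0,0.3,0,0,0],[0,0,0.6,0,0,0],[0,0,0.6,0,0,0],[0,0,0.6,0,0,0],[0,0,0.4,0,0,0],[0,0,0,0,0,0]]])

```text
time: 11.0
tool_pos: [0.5537, -0.3541, 0.1487]
tcp_rot: [0.643, 0.766, -0.0, -0.002]
ft_force: [-0.5, -0.3, -0.3]
finger_gap: 0.0596
gripper_force: 0.0
```

```bash
python3 - <<'E'
from h import *
st()
d=grab('top');crop(d,'t4.png',260,160,200,150,4)
E
```

```text
t 11.0 p [ 0.5537 -0.3541  0.1487] head 100.0 F [-0.5 -0.3 -0.3] gap 0.0596 q [-0.62  0.62  1.28  0.    1.24 -0.8 ]
```

View pics/t4.png

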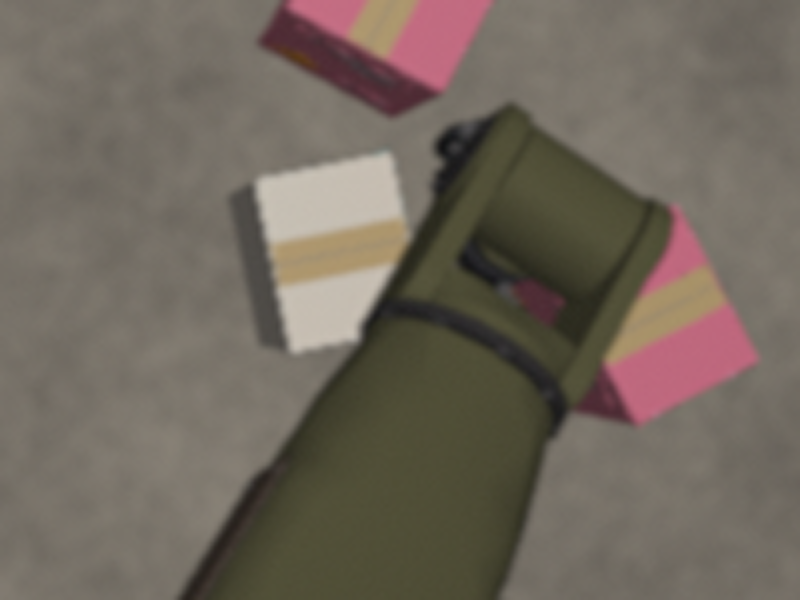

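The carton is undisturbed, and the fingers are behind its label side and clear of the pink boxes. Now I'll push gently.

Emit:
jog_arm(steps=[[[0.2,0,0,0,0,0],[0.15,0,0,0,0,0],[0.15,0,0,0,0,0],[0.2,0,0,0,0,0],[0.2,0,0,0,0,0],[0.2,0,0,0,0,0]]])

```text
time: 11.8
tool_pos: [0.543, -0.2894, 0.1512]
tcp_rot: [0.643, 0.766, 0.0, 0.0]
ft_force: [0.1, -1.2, 1.1]
finger_gap: 0.0602
gripper_force: 1.1
```

```bash
python3 - <<'E'
from h import *
st()
E
```

```text
t 11.8 p [ 0.543  -0.2894  0.1512] head 100.0 F [ 0.1 -1.2  1.1] gap 0.0602 q [-0.55  0.53  1.42  0.    1.19 -0.72]
```

Emit:
jog_arm(steps=[[[0.2,0,0,0,0,0],[0.2,0,0,0,0,0],[0.2,0,0,0,0,0],[0.2,0,0,0,0,0],[0,0,0,0,0,0],[0,0,0,0,0,0],[0,0,0,0,0,0]]])

```text
time: 12.68
tool_pos: [0.5348, -0.2434, 0.151]
tcp_rot: [0.643, 0.766, -0.0, -0.0]
ft_force: [-0.4, -1.1, 0.2]
finger_gap: 0.06
gripper_force: 0.0
```

```bash
python3 - <<'E'
from h import *
st()
d=grab('side');crop(d,'s5.png',200,100,280,210,2.8)
E
```

```text
t 12.68 p [ 0.5348 -0.2434  0.151 ] head 99.9 F [-0.4 -1.1  0.2] gap 0.06 q [-0.49  0.47  1.51 -0.    1.16 -0.66]
```

View pics/s5.png

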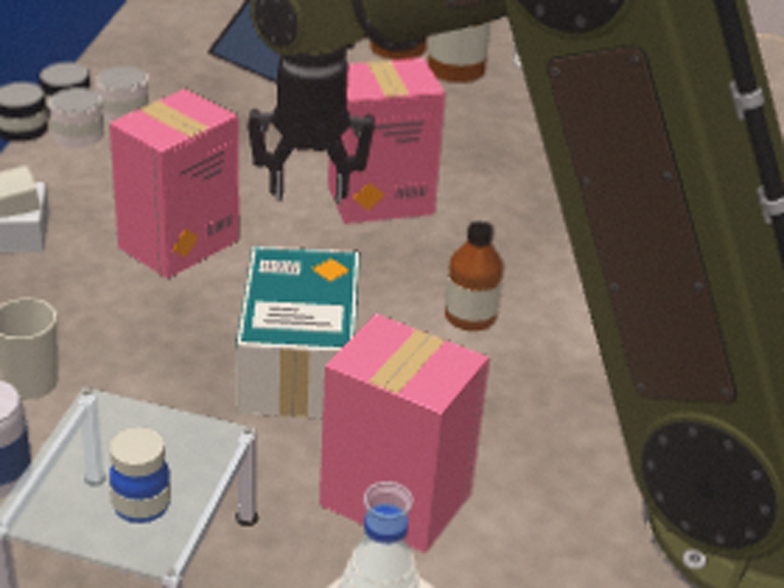

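Tipped cleanly: the teal label faces up at (300,297) and nothing else moved. I'll raise the arm and go to the robot side of the carton, turning the tool so that both fingers line up along the riser axis.

```bash
python3 - <<'E'
from h import *
s=dict(sense());s['tool_pos']=np.array(s['tool_pos'])+[0,0,.1];plan((.40,-.14,.26),175.5,10,s)
E
```

```text
[[0.208, -0.192, -0.015, 0.0, 0.0, -1.099], [0.232, -0.162, -0.015, 0.0, 0.0, -1.099], [0.251, -0.131, -0.015, 0.0, 0.0, -1.099], [0.266, -0.096, -0.015, 0.0, 0.0, -1.099], [0.277, -0.061, -0.015, 0.0, 0.0, -1.099], [0.282, -0.024, -0.015, 0.0, 0.0, -1.099], [0.283, 0.014, -0.015, 0.0, 0.0, -1.099], [0.278, 0.051, -0.015, 0.0, 0.0, -1.099], [0.269, 0.087, -0.015, 0.0, 0.0, -1.099], [0.256, 0.122, -0.015, 0.0, 0.0, -1.099]]
```

Emit:
jog_arm(steps=[[[0,0,-0.3,0,0,0],[0,0,-0.7,0,0,0],[0,0,-0.7,0,0,0]]], claw=85)

```text
time: 13.1
tool_pos: [0.5347, -0.2431, 0.2556]
tcp_rot: [0.643, 0.766, 0.0, 0.0]
ft_force: [0.1, 0.2, -0.5]
finger_gap: 0.085
gripper_force: 0.0
```

Emit:
jog_arm(steps=[[[0.208,-0.192,0,0,0,-1],[0.232,-0.162,0,0,0,-1],[0.251,-0.131,0,0,0,-1],[0.266,-0.096,0,0,0,-1],[0.277,-0.061,0,0,0,-1],[0.282,-0.024,0,0,0,-1],[0.283,0.014,0,0,0,-1],[0.278,0.051,0,0,0,-1],[0.269,0.087,0,0,0,-1],[0.256,0.122,0,0,0,-1]]])

```text
time: 14.35
tool_pos: [0.4054, -0.1325, 0.2544]
tcp_rot: [0.096, 0.995, -0.0, 0.001]
ft_force: [-0.0, 0.2, 0.3]
finger_gap: 0.085
gripper_force: 0.0
```

```bash
cat >> h.py <<'E'
RC=np.array([.5938,.2074]);RA=np.radians(85.5);RX=np.array([np.cos(RA),np.sin(RA)]);RY=np.array([-RX[1],RX[0]])
def teal(n='top',z=.095):
    d=grab(n);h=cv2.cvtColor(d['img'],cv2.COLOR_RGB2HSV)
    m=cv2.inRange(h,(80,90,40),(100,255,255));m=cv2.morphologyEx(m,cv2.MORPH_CLOSE,np.ones((9,9)))
    c=max(cv2.findContours(m,0,1)[0],key=cv2.contourArea)[:,0]
    w=np.array([back(d,p,z)[:2] for p in c.astype(float)],np.float32)
    (cx,cy),(a,b),_=r=cv2.minAreaRect(w);bx=cv2.boxPoints(r)
    e=max((bx[1]-bx[0],bx[2]-bx[1]),key=np.linalg.norm);e=e*np.sign(e[1])
    c=np.array([cx,cy]);q=c-RC
    print('carton c',c.round(4),'size',round(a,3),round(b,3),'yaw',np.degrees(np.arctan2(e[1],e[0])).round(1),'riser xy',(q@RX).round(4),(q@RY).round(4))
    return d
E
python3 - <<'E'
from h import *
st();teal()
# post feet / deck edges for riser axis via teal-free check: riser corners with axis
d=load('top')
for x in(-.1,.1):
  for y in(-.089,.089): print(((proj(d,[(*(RC+x*RX+y*RY),.115)])[0]-[129.65,169.65])*3.2).round())
E
```

```text
t 14.35 p [ 0.4054 -0.1325  0.2544] head 168.9 F [-0.   0.2  0.3] gap 0.085 q [-0.4   0.01  1.83  0.    1.3  -1.78]
carton c [ 0.5143 -0.1226] size 0.107 0.163 yaw 100.1 riser xy -0.3353 0.0534
[257.  30.]
[245. 231.]
[30. 18.]
[ 17. 220.]
```

```bash
python3 - <<'E'
from h import *
plan((.397,-.115,.055),175.5,6)
E
```

```text
[[0.03, 0.041, 0.554, 0.0, 0.002, -0.15], [0.029, 0.042, 0.554, 0.0, 0.002, -0.15], [0.028, 0.042, 0.554, 0.0, 0.002, -0.15], [0.027, 0.043, 0.554, 0.0, 0.002, -0.15], [0.026, 0.043, 0.554, 0.0, 0.002, -0.15], [0.025, 0.044, 0.554, 0.0, 0.002, -0.15]]
```

Emit:
jog_arm(steps=[[[0.04,0.05,0.3,0,0,-0.2],[0.04,0.05,0.6,0,0,-0.2],[0.03,0.05,0.65,0,0,-0.2],[0.03,0.05,0.65,0,0,-0.2],[0.03,0.04,0.65,0,0,-0.12],[0,0,0.4,0,0,0],[0,0,0,0,0,0]]])

```text
time: 15.28
tool_pos: [0.3978, -0.1171, 0.0577]
tcp_rot: [0.044, 0.999, 0.0, -0.001]
ft_force: [0.3, 0.3, 1.0]
finger_gap: 0.0851
gripper_force: 0.0
```

```bash
python3 - <<'E'
from h import *
st();p=np.array(sense()['tool_pos'])[:2]-RC;print(p@RX,p@RY)
E
```

```text
t 15.28 p [ 0.3978 -0.1171  0.0577] head 175.0 F [0.3 0.3 1. ] gap 0.0851 q [-0.37  0.29  2.05 -0.    0.81 -1.86]
-0.3388465090625963 0.16997576496068753
```

Push toward +x to riser y ≈ 0.085.

Emit:
jog_arm(steps=[[[-0.15,0,0,0,0,0],[-0.2,0,0,0,0,0],[-0.2,0,0,0,0,0],[-0.2,0,0,0,0,0],[-0.2,0,0,0,0,0],[-0.2,0,0,0,0,0],[-0.2,0,0,0,0,0],[0,0,0,0,0,0]]])

```text
time: 16.27
tool_pos: [0.4795, -0.1241, 0.0581]
tcp_rot: [0.043, 0.999, -0.0, 0.001]
ft_force: [-0.0, 0.3, 0.1]
finger_gap: 0.0848
gripper_force: 0.0
```

```bash
python3 - <<'E'
from h import *
st();p=np.array(sense()['tool_pos'])[:2]-RC;print(p@RX,p@RY);teal()
E
```

```text
t 16.27 p [ 0.4795 -0.1241  0.0581] head 175.0 F [-0.   0.3  0.1] gap 0.0848 q [-0.33  0.43  1.84  0.    0.87 -1.81]
-0.33947225877510756 0.08794956505785034
carton c [ 0.5543 -0.1388] size 0.162 0.107 yaw 88.4 riser xy -0.3483 0.0122
```

Emit:
jog_arm(steps=[[[-0.09,0,0,0,0,-0.04],[-0.07,0,0,0,0,-0.03],[-0.06,0,0,0,0,0],[-0.05,0,0,0,0,0],[0,0,0,0,0,0]]])

```text
time: 16.95
tool_pos: [0.4951, -0.1254, 0.0582]
tcp_rot: [0.039, 0.999, -0.0, 0.0]
ft_force: [-0.5, -0.2, -0.2]
finger_gap: 0.0853
gripper_force: 0.0
```

```bash
python3 - <<'E'
from h import *
st();p=np.array(sense()['tool_pos'])[:2]-RC;print(p@RX,p@RY);teal()
E
```

```text
t 16.95 p [ 0.4951 -0.1254  0.0582] head 175.5 F [-0.5 -0.2 -0.2] gap 0.0853 q [-0.32  0.46  1.79  0.    0.89 -1.81]
-0.3395072362459092 0.07232979996507619
carton c [ 0.5652 -0.1412] size 0.163 0.107 yaw 85.8 riser xy -0.3498 0.0012
```

Emit:
jog_arm(steps=[[[0.25,0,0,0,0,0],[0.25,0,-0.2,0,0,0],[0,0,-0.6,0,0,0],[0,0,-0.8,0,0,0],[0,0,-0.8,0,0,0],[0,0,-0.6,0,0,0]]], claw=75)

```text
time: 17.75
tool_pos: [0.465, -0.123, 0.2405]
tcp_rot: [0.039, 0.999, -0.0, 0.001]
ft_force: [-0.4, -0.6, 0.2]
finger_gap: 0.0748
gripper_force: 0.0
```

```bash
python3 - <<'E'
from h import *
st();plan((.556,-.276,.235),85.5,14)
E
```

```text
t 17.75 p [ 0.465  -0.123   0.2405] head 175.5 F [-0.4 -0.6  0.2] gap 0.0748 q [-0.33  0.15  1.72 -0.    1.27 -1.83]
[[-0.122, -0.173, 0.007, 0.001, 0.002, 0.935], [-0.141, -0.158, 0.007, 0.001, 0.002, 0.935], [-0.158, -0.142, 0.007, 0.001, 0.002, 0.935], [-0.173, -0.123, 0.007, 0.001, 0.002, 0.935], [-0.185, -0.103, 0.007, 0.001, 0.002, 0.935], [-0.196, -0.081, 0.007, 0.001, 0.002, 0.935], [-0.203, -0.059, 0.007, 0.001, 0.002, 0.935], [-0.209, -0.036, 0.007, 0.001, 0.002, 0.935], [-0.212, -0.012, 0.007, 0.001, 0.002, 0.935], [-0.212, 0.011, 0.007, 0.001, 0.002, 0.935], [-0.209, 0.035, 0.007, 0.001, 0.002, 0.935], [-0.204, 0.058, 0.007, 0.001, 0.002, 0.935], [-0.196, 0.081, 0.007, 0.001, 0.002, 0.935], [-0.186, 0.102, 0.007, 0.001, 0.002, 0.935]]
```

Emit:
jog_arm(steps=[[[-0.122,-0.173,0,0,0,0.94],[-0.141,-0.158,0,0,0,0.94],[-0.158,-0.142,0,0,0,0.94],[-0.173,-0.123,0,0,0,0.94],[-0.185,-0.103,0,0,0,0.94],[-0.196,-0.081,0,0,0,0.94],[-0.203,-0.059,0,0,0,0.94],[-0.209,-0.036,0,0,0,0.94],[-0.212,-0.012,0,0,0,0.94],[-0.212,0.011,0,0,0,0.94]]])

```text
time: 19.0
tool_pos: [0.5298, -0.2329, 0.2382]
tcp_rot: [0.569, 0.823, 0.0, 0.0]
ft_force: [0.1, 0.5, 0.2]
finger_gap: 0.075
gripper_force: 0.0
```

Emit:
jog_arm(steps=[[[-0.209,0.035,0,0,0,0.94],[-0.204,0.058,0,0,0,0.94],[-0.196,0.081,0,0,0,0.94],[-0.186,0.102,0,0,0,0.94],[0,0,0,0,0,0]]])

```text
time: 19.62
tool_pos: [0.5554, -0.2768, 0.2379]
tcp_rot: [0.737, 0.676, 0.0, 0.0]
ft_force: [0.1, 0.6, 0.4]
finger_gap: 0.075
gripper_force: 0.0
```

```bash
python3 - <<'E'
from h import *
st();plan((.556,-.276,.07),85.5,6);teal()
E
```

```text
t 19.62 p [ 0.5554 -0.2768  0.2379] head 85.1 F [0.1 0.6 0.4] gap 0.075 q [-0.52  0.46  1.31 -0.    1.36 -0.44]
(6, [0.002, 0.001, 0.466, 0.0, 0.0, -0.011])
carton c [ 0.5651 -0.1412] size 0.163 0.107 yaw 85.5 riser xy -0.3498 0.0013
```

Emit:
jog_arm(steps=[[[0,0,0.3,0,0,-0.05],[0,0,0.5,0,0,0],[0,0,0.6,0,0,0],[0,0,0.6,0,0,0],[0,0,0.5,0,0,0],[0,0,0.3,0,0,0],[0,0,0,0,0,0]]])

```text
time: 20.55
tool_pos: [0.5547, -0.2758, 0.0688]
tcp_rot: [0.735, 0.678, -0.0, -0.001]
ft_force: [-0.2, 0.2, 0.8]
finger_gap: 0.0748
gripper_force: 0.0
```

Emit:
jog_arm(steps=[[[0.2,0,0,0,0,0],[0.2,0,0,0,0,0],[0.2,0,0,0,0,0],[0.25,0,0,0,0,0],[0.25,0,0,0,0,0],[0.25,0,0,0,0,0],[0.25,0,0,0,0,0],[0.25,0,0,0,0,0],[0.25,0,0,0,0,0],[0,0,0,0,0,0]]])

```text
time: 21.8
tool_pos: [0.5653, -0.1491, 0.0697]
tcp_rot: [0.734, 0.679, -0.0, -0.001]
ft_force: [0.4, 0.7, 0.3]
finger_gap: 0.0751
gripper_force: 0.0
```

```bash
cat >> h.py <<'E'
def rs():
    st();p=np.array(sense()['tool_pos'])[:2]-RC;print('tcp riser',(p@RX).round(4),(p@RY).round(4))
E
python3 - <<'E'
from h import *
rs();teal()
E
```

```text
t 21.8 p [ 0.5653 -0.1491  0.0697] head 85.5 F [0.4 0.7 0.3] gap 0.0751 q [-0.32  0.57  1.57  0.    1.   -0.24]
tcp riser -0.3577 0.0004
carton c [ 0.574  -0.0291] size 0.128 0.107 yaw 85.3 riser xy -0.2373 0.0011
```

Emit:
jog_arm(steps=[[[0.2,0,0,0,0,0],[0.25,0,0,0,0,0],[0.25,0,0,0,0,0],[0.25,0,0,0,0,0],[0.25,0,0,0,0,0],[0,0,0,0,0,0]]])

```text
time: 22.6
tool_pos: [0.5714, -0.0776, 0.0702]
tcp_rot: [0.734, 0.679, 0.0, -0.0]
ft_force: [1.1, -0.2, -0.3]
finger_gap: 0.0748
gripper_force: 0.0
```

```bash
python3 - <<'E'
from h import *
rs();d=teal();crop(d,'t6.png',120,160,200,150,4)
E
```

```text
t 22.6 p [ 0.5714 -0.0776  0.0702] head 85.5 F [ 1.1 -0.2 -0.3] gap 0.0748 q [-0.2   0.56  1.6   0.    0.99 -0.12]
tcp riser -0.2859 -0.0
carton c [0.5805 0.0489] size 0.118 0.107 yaw 85.4 riser xy -0.159 0.0008
```

View pics/t6.png

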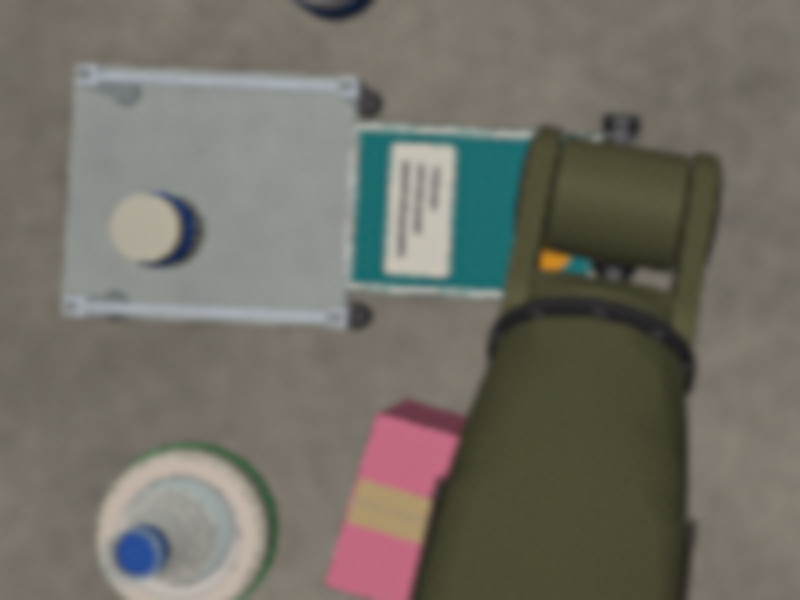

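The carton is entering squarely and centred between the post feet at (370,100) and (360,315). I'll keep pushing.

Emit:
jog_arm(steps=[[[0.2,0,0,0,0,0],[0.25,0,0,0,0,0],[0.25,0,0,0,0,0],[0.25,0,0,0,0,0],[0.25,0,0,0,0,0],[0.25,0,0,0,0,0],[0.25,0,0,0,0,0],[0.25,0,0,0,0,0],[0.25,0,0,0,0,0],[0,0,0,0,0,0]]])

```text
time: 23.9
tool_pos: [0.5816, 0.0541, 0.0698]
tcp_rot: [0.734, 0.679, 0.0, -0.0]
ft_force: [-0.4, -0.4, -0.2]
finger_gap: 0.0753
gripper_force: 0.0
```

```bash
python3 - <<'E'
from h import *
rs()
E
```

```text
t 23.9 p [0.5816 0.0541 0.0698] head 85.5 F [-0.4 -0.4 -0.2] gap 0.0753 q [0.03 0.57 1.57 0.   1.   0.11]
tcp riser -0.1538 0.0001
```

Emit:
jog_arm(steps=[[[0.15,0,0,0,0,0],[0.15,0,0,0,0,0],[0.15,0,0,0,0,0],[0.1,0,0,0,0,0],[0.03,0,0,0,0,0],[0,0,0,0,0,0]]])

```text
time: 24.65
tool_pos: [0.5847, 0.0875, 0.0702]
tcp_rot: [0.735, 0.678, 0.0, -0.0]
ft_force: [0.2, -0.0, 0.2]
finger_gap: 0.0754
gripper_force: 0.0
```

```bash
python3 - <<'E'
from h import *
rs()
E
```

```text
t 24.65 p [0.5847 0.0875 0.0702] head 85.4 F [ 0.2 -0.   0.2] gap 0.0754 q [0.09 0.58 1.55 0.   1.01 0.17]
tcp riser -0.1202 -0.0003
```

Emit:
jog_arm(steps=[[[-0.3,0,0,0,0,0],[-0.6,0,-0.2,0,0,0],[-0.8,0,-0.4,0,0,0],[-0.8,0,-0.4,0,0,0],[0,0,0,0,0,0]]])

```text
time: 25.28
tool_pos: [0.5728, -0.0662, 0.1321]
tcp_rot: [0.736, 0.677, 0.001, 0.002]
ft_force: [0.6, 0.5, -1.1]
finger_gap: 0.0752
gripper_force: 0.0
```

```bash
python3 - <<'E'
from h import *
rs();d=grab('top')
a=d['img'][160:270,125:225,::-1];cv2.imwrite('pics/t7.png',cv2.resize(a,None,fx=5.4,fy=5.4,interpolation=cv2.INTER_CUBIC))
E
```

```text
t 25.27 p [ 0.5728 -0.0662  0.1321] head 85.1 F [ 0.6  0.5 -1.1] gap 0.0752 q [-0.18  0.47  1.56 -0.    1.1  -0.09]
tcp riser -0.2744 -0.0005
```

View pics/t7.png

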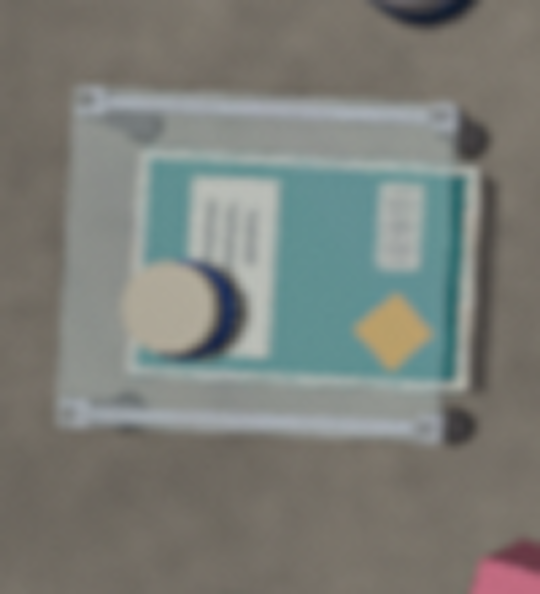

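The carton is inside with its label up. Its outer end runs (484,168)–(468,388) and the deck edge runs (459,103)–(443,443). I'll compute what is left to push.

```bash
python3 - <<'E'
from h import *
d=load('top')
def f(p,z):
    q=back(d,(p[0]/5.4+125-.4,p[1]/5.4+160-.4),z)[:2]-RC;return (q@RX).round(4),(q@RY).round(4)
for p in((484,168),(468,388),(140,155),(126,372)): print('carton',f(p,.095))
for p in((460,103),(442,443),(75,88),(55,428)): print('deck',f(p,.115))
E
```

```text
carton (np.float64(-0.1115), np.float64(-0.0586))
carton (np.float64(-0.1096), np.float64(0.0589))
carton (np.float64(0.071), np.float64(-0.0559))
carton (np.float64(0.0713), np.float64(0.0596))
deck (np.float64(-0.0996), np.float64(-0.0904))
deck (np.float64(-0.1003), np.float64(0.0882))
deck (np.float64(0.1016), np.float64(-0.0875))
deck (np.float64(0.1008), np.float64(0.0905))
```

10 mm left, so the TCP should end at riser x ≈ -0.110.

Emit:
jog_arm(steps=[[[0.3,0,0.3,0,0,-0.06],[0.5,0,0.4,0,0,0],[0.5,0,0.33,0,0,0],[0.5,0,0,0,0,0],[0.35,0,0,0,0,0],[0,0,0,0,0,0]]])

```text
time: 26.08
tool_pos: [0.5817, 0.0685, 0.0675]
tcp_rot: [0.731, 0.682, -0.0, -0.0]
ft_force: [-0.6, 0.4, -0.7]
finger_gap: 0.0752
gripper_force: 0.0
```

```bash
python3 - <<'E'
from h import *
rs()
E
```

```text
t 26.07 p [0.5817 0.0685 0.0675] head 86.0 F [-0.6  0.4 -0.7] gap 0.0752 q [0.05 0.58 1.57 0.   1.   0.12]
tcp riser -0.1394 0.0012
```

Emit:
jog_arm(steps=[[[0.15,0,-0.03,0,0,0.07],[0.12,0,0,0,0,0],[0.1,0,0,0,0,0],[0.07,0,0,0,0,0],[0.03,0,0,0,0,0],[0,0,0,0,0,0],[0,0,0,0,0,0]]])

```text
time: 26.95
tool_pos: [0.5843, 0.0946, 0.0701]
tcp_rot: [0.735, 0.678, 0.0, -0.0]
ft_force: [-0.1, -0.1, 0.2]
finger_gap: 0.0749
gripper_force: 0.2
```

```bash
python3 - <<'E'
from h import *
rs()
E
```

```text
t 26.95 p [0.5843 0.0946 0.0701] head 85.3 F [-0.1 -0.1  0.2] gap 0.0749 q [0.1  0.59 1.55 0.   1.01 0.18]
tcp riser -0.1132 0.0006
```

3 mm more, then I'll back off and look from the top.

Emit:
jog_arm(steps=[[[0.03,0,0,0,0,0.02],[0.025,0,0,0,0,0],[0,0,0,0,0,0],[0,0,0,0,0,0]]])

```text
time: 27.45
tool_pos: [0.5843, 0.0953, 0.07]
tcp_rot: [0.736, 0.677, -0.002, 0.001]
ft_force: [-5.5, -22.6, 3.8]
finger_gap: 0.0751
gripper_force: 0.8
```

```bash
python3 - <<'E'
from h import *
rs()
E
```

```text
t 27.45 p [0.5843 0.0953 0.07  ] head 85.2 F [ -5.5 -22.6   3.8] gap 0.0751 q [ 0.1   0.59  1.55 -0.    1.01  0.19]
tcp riser -0.1125 0.0006
```

Emit:
jog_arm(steps=[[[-0.3,0,0,0,0,0],[-0.6,0,-0.2,0,0,0],[-0.8,0,-0.5,0,0,0],[-0.8,0,-0.7,0,0,0],[-0.3,0,-0.7,0,0,0],[0,0,-0.3,0,0,0],[0,0,0,0,0,0],[0,0,0,0,0,0]]])

```text
time: 28.45
tool_pos: [0.5702, -0.0677, 0.2115]
tcp_rot: [0.736, 0.677, -0.001, -0.001]
ft_force: [0.3, -0.5, -0.7]
finger_gap: 0.0751
gripper_force: 0.0
```

```bash
python3 - <<'E'
from h import *
d=grab('top');e=grab('side')
a=cv2.resize(d['img'][160:270,125:225,::-1],None,fx=5.4,fy=5.4,interpolation=cv2.INTER_CUBIC)
b=cv2.resize(e['img'][150:384,150:400,::-1],(int(250*1.02),int(234*1.02)));c=np.zeros((a.shape[0],b.shape[1],3),np.uint8)
c[:b.shape[0]]=b
b2=cv2.resize(d['img'][110:330,120:370,::-1],(255,224));c[300:524]=b2
cv2.imwrite('pics/t8.png',np.hstack([a,c]))
E
```

```text
(no output)
```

View pics/t8.png

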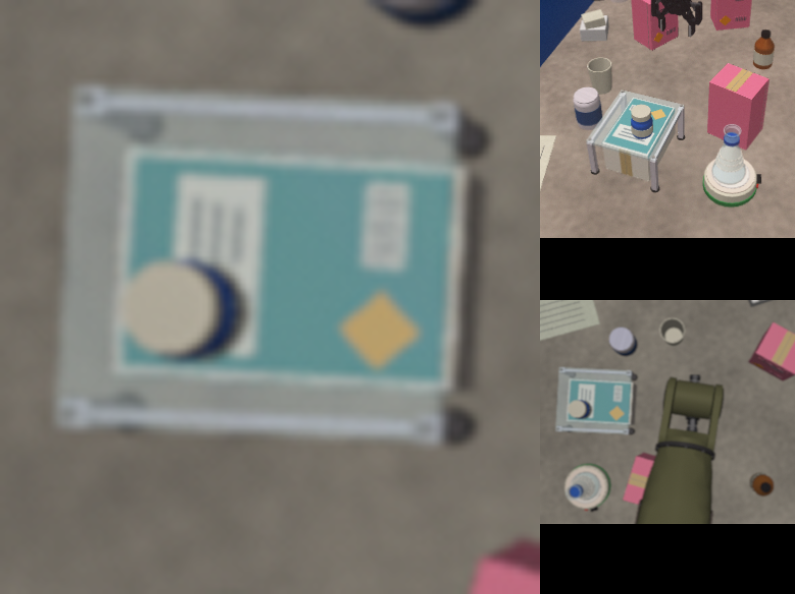

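The label is under the deck. Its outer end now lies near (468,168)–(455,388), and the jar is unmoved at (170,308). The 22 N suggests that the fingers' upper parts met the deck edge. I'll compute the flushness.

```bash
python3 - <<'E'
from h import *
d=load('top')
def f(p,z):
    q=back(d,(p[0]/5.4+125-.4,p[1]/5.4+160-.4),z)[:2]-RC;return (q@RX).round(4),(q@RY).round(4)
for p in((468,168),(455,388),(127,150),(115,371)): print('carton',f(p,.095))
# subpixel: profiles along riser x at several y, z=.095: brightness gradient
g=cv2.cvtColor(d['img'],cv2.COLOR_RGB2GRAY).astype(np.float32)
xs=np.arange(-.125,-.08,.001)
for y in(-.045,-.03,0,.035,.05):
    P=[(*(RC+x*RX+y*RY),.095) for x in xs];uv=proj(d,P).astype(np.float32)
    v=cv2.remap(g,uv[:,0].reshape(1,-1),uv[:,1].reshape(1,-1),cv2.INTER_CUBIC)[0]
    k=np.argmax(np.gradient(v));print(y,'outer edge x',xs[k].round(4),v[::3].round().astype(int))
E
```

```text
carton (np.float64(-0.103), np.float64(-0.0582))
carton (np.float64(-0.1028), np.float64(0.0592))
carton (np.float64(0.078), np.float64(-0.0582))
carton (np.float64(0.0771), np.float64(0.0594))
-0.045 outer edge x -0.103 [120 120 118 110  93  77  71  90 131 153 138 129 131 131 131]
-0.03 outer edge x -0.103 [110 109 108 105  94  79  71  91 138 158 144 132 131 131 131]
0 outer edge x -0.102 [110 110 109 103  91  77  71  90 132 156 144 131 130 130 130]
0.035 outer edge x -0.102 [113 113 113 110  97  78  73  98 139 162 152 134 129 130 133]
0.05 outer edge x -0.102 [112 113 113 108  95  78  71  87 127 155 147 131 129 129 129]
```

About 2–2.5 mm proud, square and centred. I'll finish the nudge with the tool tilted so that the fingertips lead and the knuckles stay clear of the deck.

Emit:
jog_arm(steps=[[[0,0,0,0,0.7,-0.03],[0,0,0,0,0.75,0],[0,0,0,0,0.75,0],[0,0,0,0,0,0]]])

```text
time: 29.05
tool_pos: [0.5703, -0.0691, 0.212]
tcp_rot: [0.729, 0.672, 0.096, -0.09]
ft_force: [0.1, -0.1, -0.2]
finger_gap: 0.0748
gripper_force: 0.0
```

```bash
cat >> h.py <<'E'
def rel(rx,ry,z,n):
    """rows to riser-frame TCP (rx,ry), height z keeping orientation"""
    s=sense();g=np.r_[RC+rx*RX+ry*RY,z]
    print(n,(Ro.from_quat(s['tcp_rot']).inv().apply(g-s['tool_pos'])/n/.06).round(3),Ro.from_quat(s['tcp_rot']).as_matrix()[:,2].round(3))
E
python3 - <<'E'
from h import *
rs();rel(-.15,0,.075,6)
E
```

```text
t 29.05 p [ 0.5703 -0.0691  0.212 ] head 85.3 F [ 0.1 -0.1 -0.2] gap 0.0748 q [-0.29  0.4   1.48  0.27  1.32 -0.28]
tcp riser -0.2775 0.0017
6 [0.243 0.004 0.46 ] [ 0.019  0.26  -0.965]
```

Emit:
jog_arm(steps=[[[0.24,0,0.46,0,0,0],[0.24,0,0.46,0,0,0],[0.24,0,0.46,0,0,0],[0.24,0,0.46,0,0,0],[0.24,0,0.46,0,0,0],[0.24,0,0.46,0,0,0],[0,0,0,0,0,0]]])

```text
time: 29.92
tool_pos: [0.5797, 0.0592, 0.0741]
tcp_rot: [0.728, 0.673, 0.095, -0.09]
ft_force: [-0.4, 0.2, 0.3]
finger_gap: 0.0751
gripper_force: 0.0
```

```bash
python3 - <<'E'
from h import *
rs();rel(-.120,0,.075,4)
E
```

```text
t 29.93 p [0.5797 0.0592 0.0741] head 85.5 F [-0.4  0.2  0.3] gap 0.0751 q [-0.06  0.56  1.6   0.31  1.   -0.16]
tcp riser -0.1488 0.0025
4 [0.117 0.01  0.027] [ 0.017  0.259 -0.966]
```

Emit:
jog_arm(steps=[[[0.12,0.01,0.03,0,0,0],[0.12,0.01,0.03,0,0,0],[0.12,0.01,0.03,0,0,0],[0.11,0.01,0.03,0,0,0],[0,0,0,0,0,0]]])

```text
time: 30.55
tool_pos: [0.5856, 0.0868, 0.0764]
tcp_rot: [0.728, 0.672, 0.097, -0.089]
ft_force: [-0.1, -0.5, -0.8]
finger_gap: 0.0748
gripper_force: 0.0
```

Emit:
jog_arm(steps=[[[0.035,0,0.01,0,0,0],[0.035,0,0.01,0,0,0],[0,0,0,0,0,0]]])

```text
time: 30.92
tool_pos: [0.5859, 0.0908, 0.0763]
tcp_rot: [0.729, 0.672, 0.097, -0.089]
ft_force: [0.1, -0.3, 0.2]
finger_gap: 0.0752
gripper_force: 0.0
```

```bash
python3 - <<'E'
from h import *
rs()
E
```

```text
t 30.93 p [0.5859 0.0908 0.0763] head 85.4 F [ 0.1 -0.3  0.2] gap 0.0752 q [-0.01  0.57  1.58  0.32  1.   -0.1 ]
tcp riser -0.1169 -0.0012
```

Emit:
jog_arm(steps=[[[0.03,0,0.01,0,0,0],[0.025,0,0.01,0,0,0],[0.02,0,0,0,0,0],[0,0,0,0,0,0]]])

```text
time: 31.42
tool_pos: [0.5862, 0.0954, 0.0763]
tcp_rot: [0.729, 0.672, 0.097, -0.089]
ft_force: [0.3, -0.1, -0.6]
finger_gap: 0.0752
gripper_force: 0.3
```

```bash
python3 - <<'E'
from h import *
rs()
E
```

```text
t 31.43 p [0.5862 0.0954 0.0763] head 85.4 F [ 0.3 -0.1 -0.6] gap 0.0752 q [-0.    0.57  1.58  0.32  0.99 -0.1 ]
tcp riser -0.1122 -0.0012
```

Emit:
jog_arm(steps=[[[-0.3,0,-0.08,0,0,0],[-0.6,0,-0.2,0,0,0],[-0.7,0,-0.6,0,0,0],[-0.7,0,-0.7,0,0,0],[-0.3,0,-0.7,0,0,0],[0,0,-0.3,0,0,0],[0,0,0,0,0,0],[0,0,0,0,0,0]]])

```text
time: 32.42
tool_pos: [0.5704, -0.094, 0.1836]
tcp_rot: [0.728, 0.672, 0.096, -0.09]
ft_force: [0.5, 0.4, 0.3]
finger_gap: 0.0753
gripper_force: 0.0
```

```bash
cat > edge.py <<'E'
from h import *
rs();d=grab('top');g=cv2.cvtColor(d['img'],cv2.COLOR_RGB2GRAY).astype(np.float32)
xs=np.arange(-.125,-.08,.0005)
for y in(-.045,-.03,0,.035,.05):
    uv=proj(d,[(*(RC+x*RX+y*RY),.095) for x in xs]).astype(np.float32)
    v=cv2.remap(g,uv[:,:1].T.copy(),uv[:,1:].T.copy(),cv2.INTER_CUBIC)[0]
    print(y,'outer edge x',xs[np.argmax(np.gradient(v))].round(4))
E
python3 edge.py
```

```text
t 32.42 p [ 0.5704 -0.094   0.1836] head 85.4 F [0.5 0.4 0.3] gap 0.0753 q [-0.33  0.44  1.49  0.27  1.28 -0.33]
tcp riser -0.3024 -0.0004
-0.045 outer edge x -0.103
-0.03 outer edge x -0.1035
0 outer edge x -0.1025
0.035 outer edge x -0.102
0.05 outer edge x -0.1025
```

```bash
python3 - <<'E'
from h import *
rel(-.13,0,.076,6)
E
```

```text
6 [ 0.384 -0.001  0.414] [ 0.019  0.261 -0.965]
```

Emit:
jog_arm(steps=[[[0.38,0,0.41,0,0,0],[0.38,0,0.41,0,0,0],[0.38,0,0.41,0,0,0],[0.38,0,0.41,0,0,0],[0.38,0,0.41,0,0,0],[0.3,0,0.41,0,0,0],[0,0,0,0,0,0]]])

```text
time: 33.35
tool_pos: [0.5828, 0.0724, 0.0747]
tcp_rot: [0.728, 0.673, 0.095, -0.091]
ft_force: [1.1, -0.0, -0.4]
finger_gap: 0.0749
gripper_force: 0.0
```

```bash
python3 - <<'E'
from h import *
rs();rel(-.1098,0,.076,4)
E
```

```text
t 33.35 p [0.5828 0.0724 0.0747] head 85.5 F [ 1.1 -0.  -0.4] gap 0.0749 q [-0.04  0.57  1.59  0.31  1.   -0.14]
tcp riser -0.1354 0.0003
4 [0.105 0.002 0.022] [ 0.016  0.26  -0.965]
```

Emit:
jog_arm(steps=[[[0.14,0,0.03,0,0,0],[0.12,0,0.03,0,0,0],[0.09,0,0.02,0,0,0],[0.04,0,0.01,0,0,0],[0.03,0,0.01,0,0,0],[0,0,0,0,0,0]]])

```text
time: 34.1
tool_pos: [0.5864, 0.0961, 0.0779]
tcp_rot: [0.729, 0.672, 0.097, -0.089]
ft_force: [0.1, -1.2, 0.4]
finger_gap: 0.0747
gripper_force: 0.6
```

```bash
python3 - <<'E'
from h import *
rs()
E
```

```text
t 34.1 p [0.5864 0.0961 0.0779] head 85.4 F [ 0.1 -1.2  0.4] gap 0.0747 q [-0.    0.57  1.58  0.31  1.   -0.09]
tcp riser -0.1116 -0.0014
```

Emit:
jog_arm(steps=[[[-0.3,0,-0.08,0,0,0],[-0.6,0,-0.2,0,0,0],[-0.7,0,-0.6,0,0,0],[-0.7,0,-0.7,0,0,0],[-0.3,0,-0.7,0,0,0],[0,0,-0.3,0,0,0],[0,0,0,0,0,0],[0,0,0,0,0,0]]])

```text
time: 35.1
tool_pos: [0.5705, -0.0932, 0.1851]
tcp_rot: [0.728, 0.672, 0.096, -0.09]
ft_force: [-0.6, -0.3, -0.7]
finger_gap: 0.0749
gripper_force: 0.0
```

```bash
python3 edge.py
```

```text
t 35.1 p [ 0.5705 -0.0932  0.1851] head 85.4 F [-0.6 -0.3 -0.7] gap 0.0749 q [-0.33  0.44  1.49  0.27  1.29 -0.33]
tcp riser -0.3015 -0.0004
-0.045 outer edge x -0.103
-0.03 outer edge x -0.1035
0 outer edge x -0.1025
0.035 outer edge x -0.1015
0.05 outer edge x -0.1025
```

The carton's outer end is within about 2 mm of the deck edge, which is the limit of the calibration. The label faces up, the carton is centred, and the arm is clear. The last view showed everything else standing where it was.

```bash
python3 -c "
from workcell import close_job
print(close_job())"
```

```text
the job is handed in; nothing more can be done
None
```

The job is handed in at about 35 s: the flask stands on the stirrer plate, and the carton lies label-up under the riser, flush with its edge to within about 2–3 mm. Nothing was knocked over. One push met about 22 N, probably the fingers touching the deck edge, under the 40 N limit.

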